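# Load a dish on the bench shaker and switch it on

## Task

Lift just the top dish off the nested stack, leaving the two below in place, and set it down (not dropped) upright and wholly on the round rubber pad of the shaker's platform. Then switch the shaker on: push the small ridge of the slide switch on its sloping front panel all the way over to the left, as seen from the robot, without leaning hard on the shaker. Do not disturb the jar, the bottle or the slide box.

Things in the scene. Friction and masses are not known exactly. Their poses are not given: they have to be found in the camera images.
- shaker: White bench shaker, fixed, 170 mm wide (y), about 210 mm deep (x), housing top 70 mm up. Origin: bench level, under its middle; x points away from the robot-facing front panel, y left as the robot sees it, z up. Over it, on a post, a 150 mm square aluminium platform: underside 110 mm, top 118 mm, rim top 122 mm high.
- platform_edge (a point): Middle of the platform's front lower edge, 110 mm up, 65 mm in front of the shaker's origin. Seen from above it is only 16 mm behind the middle of the panel, so an upright tool at the switch strikes the platform: tilt the tool to the panel's slope.
- pad (a point): Centre of the top of the round black rubber pad (90 mm across, 3 mm thick) on the platform, 121 mm above the bench, 10 mm behind the shaker's origin.
- panel (a point): Middle of the sloping front panel, 40 mm up, 81.5 mm in front of the shaker's origin. Slope 35 deg: outward normal (-sin35, 0, cos35), upslope (cos35, 0, sin35) in shaker axes. A flat aluminium face plate (150 mm along y, 56 mm up the slope) is centred on it; its surface stands 0 to 8 mm out along the normal from this point, differs each run, is not measured: feel for it.
- switch (a joint): Slide switch: 0 = off, right (shaker -y); 0.010 m = on, left (+y); starts off. Flush in a black module 44 x 26 mm, flush in the plate, mid-slope, centred 0 to 12 mm left or right of the panel's middle (not measured). Only a ridge stands out: 4 mm high, 4 mm thick along y, 18 mm long up the slope; 5 mm right of the module's middle when off. Detent about 5 N at the ends; past half way it snaps over.
- dish_a: Top one of three alike nested steel dishes, about 70 g. Origin: centre of its underside. 40 mm high: tapered cup 34 mm across at the foot, 48 mm at 26 mm up, then an upright rim band 58 mm across, 26 to 40 mm up; 51 mm opening, floor 14 mm up. Nested 14 mm apart, bands touching: grip the top band across its diameter, fingertips less than 14 mm below the top edge, and lift straight up.
- mat: Round black rubber mat, 80 mm across, 4 mm thick, fixed on the bench left or right of the shaker, with the stack of dishes on it. Origin: centre of its underside.
- dish_b: Middle dish, the same shape, origin likewise; stays in the stack.
- dish_c: Bottom dish, the same shape, origin likewise; stays on the mat.
- jar: Amber jar, 60 mm across, 85 mm high, on the other side of the shaker from the stack; origin at the centre of its underside. Bystander.
- bottle: White plastic bottle, 56 mm across, 130 mm high, beyond the shaker to the left; origin at the centre of its underside. Bystander.
- slidebox: Open grey box of glass slides, 85 x 35 x 30 mm, beyond the shaker to the right; origin at the centre of its underside. Bystander.

How it is judged:
On the way, in this order (a step that is already met when the one before it is completed fails the run):
1. the top dish stands upright on the pad, let go, with the switch still off (horizontal distance between dish_a and pad below 0.025 m and z of dish_a in the frame of pad between -0.004 and 0.004 m and angle between dish_a's own z axis and vertical below 0.06 rad and contact force between the fingers and dish_a below 0.05 N and value of joint switch below 0.004 m), for 0.3 s.
2. the switch is fully over to on (value of joint switch above 0.0085 m), for 0.2 s.
At the end, for the whole second after the job is handed in: The former top dish stands upright (3.4 deg), still and let go, within 25 mm of the pad's centre; the switch is past 8.5 of its 10 mm; the other two dishes are upright within 12 mm of their places; jar, bottle and slide box are upright within 30 mm of theirs (horizontal distance between dish_a and pad below 0.025 m and z of dish_a in the frame of pad between -0.004 and 0.004 m and angle between each of dish_a, dish_b, dish_c's own z axis and vertical below 0.06 rad and contact force between the fingers and dish_a below 0.05 N and linear speed of dish_a below 0.02 m/s and value of joint switch above 0.0085 m and distance of each of dish_b, dish_c from where it was at the start of the episode below 0.012 m and distance of each of jar, bottle, slidebox from where it was at the start of the episode below 0.03 m and angle between each of jar, bottle, slidebox's own z axis and vertical below 0.2 rad); the robot touches nothing.
It fails at once if the next dish was dragged up or the stack shifted (more than 12 mm) (distance of any of dish_b, dish_c from where it was at the start of the episode above 0.012 m).
It fails at once if the dish was dropped (falls free faster than 0.7 m/s) (contact force between anything else and dish_a below 0.02 N and linear speed of dish_a above 0.7 m/s).
It fails at once if the fingers press on the shaker with more than 80 N (contact force between the fingers and shaker above 80 N).
It fails at once if a bystander was pushed more than 30 mm or tipped (distance of any of jar, bottle, slidebox from where it was at the start of the episode above 0.03 m or angle between any of jar, bottle, slidebox's own z axis and vertical above 0.2 rad).
It also fails if it takes over 61 s, if anything falls off the work surface, if the arm or the gripper's body presses on something with over 40 N, if the wrist force passes 120 N, or if a joint passes its speed limit or range.

## Robot

A 6-joint arm with a two-finger parallel gripper is mounted at the origin on the work surface. World frame = base frame: x ahead of the robot, y to its left, z up, the work surface at z = 0. Lengths are in m, angles in rad, forces in N, time in s.
With the tool pointing down it reaches from about 0.375 to 0.9 m from the base axis. Payload 3.1 kg.
Tool frame: the origin (TCP) lies midway between the tips of the shut fingers; the grasp point (between the pads) lies robot.grip_depth behind it (robot.grip_depth is the distance from the TCP to the grasp point, in m); z points along the fingers, y is the line along which they close (so a half turn about z gives the same grasp; the last joint's range is limited). The gripper opens to 87 mm and grips with 3 to 60 N. Pads are 19 mm wide; open, the fingers measure 117 mm over their backs; the gripper's body (75 mm by 190 mm) begins 51 mm behind the grasp point.
Start: joints at [-1.294, 0.527, 1.433, -0, 1.181, -0.178], TCP at [0.275, -0.561, 0.223] pointing down, gripper open.
Joint ranges: [-3.08, 3.08], [-0.75, 2.2], [0.22, 2.44], [-1.43, 4.57], [0, 2.65], [-2.85, 2.85]. Speed limits (rad/s): [2.79, 2.79, 3.14, 3.14, 3.14, 3.14].

## Interface

Orientations are given as a unit quaternion [x, y, z, w].
In Python, from rig import robot gives the robot as it stands.
- The arm moves only by the shell command python3 -m creep 'ROWS' [OPENING] [FORCE]. ROWS is a JSON list of rows, 1 to 20 of them, each of 4 numbers: dx, dy, dz in m, then a turn about the tool's z in rad; each row shifts and turns the commanded pose from where the row before left it, along the tool's axes as they then stand; what a row does not reach is not made up. A row lasts 1/12 s, in which the tool goes at most 0.0417 m and 0.125 rad, less where a joint would pass 70% of its speed; a pose out of reach is approached as far as the arm can. OPENING is the finger opening in m, set as the command begins (- or left out keeps the last). The fingers move at their own pace and stop on an object; FORCE is the grip in N (left out, the last holds). Time passes only in rows, so rows that do not move let the fingers close. It prints the time, the measured TCP pose, the force, the opening and the grip force at its end.
- robot.get_obs(): the state, without advancing time (a new reading comes with each control period).
- robot.camera(name): name is "scene" or "top" or "wrist"; returns a dict with "img" (384x512x3 uint8, red, green, blue), "fx", "fy", "cx", "cy" (pixels), "xyz" and "attitude" of the camera in the world. Camera axes: x right, y down, z forward; pixel columns grow to the right and rows downward; lengths in m; the calibration is good to about 2 mm. A picture is of the moment at which its call begins. There is no depth.
- robot.hand_in(): hands the job in; it is judged then, once.
The state is a dict: "time": time; "q": joint angles; "joint_velocities": joint speeds; "joint_torque": joint torques, N m; "position": TCP position; "tool_rot": TCP orientation; "ft_force": force on the tool from outside, world axes, zero at the start; "moment": the same for the moment, N m; "grip_width": finger opening in m; "grip_force": force on a finger pad.
Only numpy, scipy, OpenCV 4.12 (cv2) and the standard library are available. Lean on these libraries where they do the work, as an engineer would, in place of code of your own. Each camera call takes 0.05 s, during which the arm holds its last target. There are 200 camera calls.

## Working session

There is one attempt and no reset: what is moved stays moved. The work goes in short steps, Python scripts to look and compute and a shell command to move; the robot and the scene stay as the last step left them, time stands still between calls to the robot, and variables do not carry over. Pictures are saved under pics/ and viewed, at most 10 in all, crops included, and the job is handed in when it is done.

```bash
ls; mkdir -p pics; python3 - <<'E'
from rig import robot
import cv2,numpy as np
for n in ["top","scene"]:
    c=robot.camera(n); cv2.imwrite(f"pics/{n}0.png",c["img"][:,:,::-1]); print(n,{k:np.round(v,4).tolist() for k,v in c.items() if k!="img"})
print(robot.grip_depth); print(robot.get_obs())
E
```

```text
pics
top {'fx': 434.2405, 'fy': 434.2405, 'cx': 253.1889, 'cy': 190.4762, 'xyz': [0.4428, 0.0015, 1.3311], 'attitude': [-0.7051, 0.7071, -0.0356, 0.0399]}
scene {'fx': 377.0175, 'fy': 377.0175, 'cx': 258.4111, 'cy': 187.2462, 'xyz': [1.0677, -0.6707, 0.6287], 'attitude': [0.8356, 0.2707, -0.1486, -0.4544]}
0.0187
{'time': 0.1, 'q': array([-1.29348670e+00,  5.28355002e-01,  1.43376987e+00, -2.83424352e-05,
        1.18139792e+00, -1.78487265e-01]), 'joint_velocities': array([ 0.00086254, -0.00194762, -0.00328024, -0.00188594,  0.00136807,
        0.00131317]), 'joint_torque': array([-2.16832127e-04, -4.40986454e+01, -1.77151465e+01,  6.35385141e-02,
        5.33607882e-02, -3.64911932e-05]), 'position': array([ 0.27495478, -0.56053914,  0.22168204]), 'tool_rot': array([ 9.74141680e-01,  2.25935956e-01, -6.07548501e-05, -9.63242229e-04]), 'ft_force': array([-0.01737681,  0.69133074,  0.0816179 ]), 'moment': array([ 0.05761953,  0.01693441, -0.00298037]), 'grip_force': 0.0, 'grip_width': 0.08701644481220357}
```

View pics/top0.png

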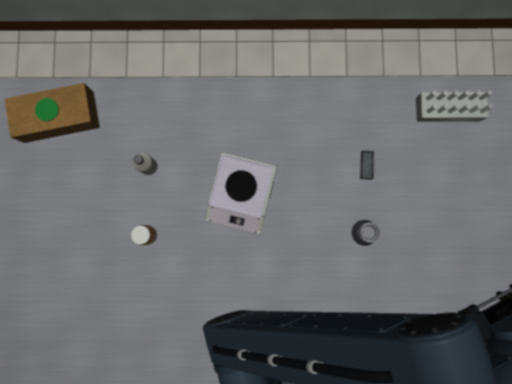

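View pics/scene0.png

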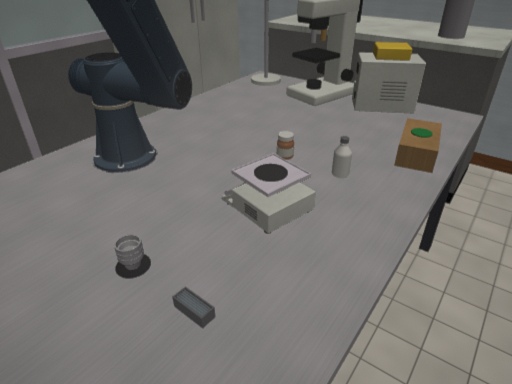

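The top view has the stack at about (368,232), the pad at (241,186), the panel module at (237,220), the jar at (141,235), the bottle at (143,162) and the slide box at (367,165). I'll enlarge the stack and the shaker.

```bash
cat > h.py <<'E'
from rig import robot
import cv2,numpy as np
from scipy.spatial.transform import Rotation as R
def ray(c,u,v,z):
    d=R.from_quat(c["attitude"]).apply([(u-c["cx"])/c["fx"],(v-c["cy"])/c["fy"],1]); p=np.array(c["xyz"])
    return p+d*(z-p[2])/d[2]
def proj(c,P):
    q=R.from_quat(c["attitude"]).inv().apply(np.array(P)-c["xyz"]); return q[0]/q[2]*c["fx"]+c["cx"],q[1]/q[2]*c["fy"]+c["cy"]
E
python3 - <<'E'
import cv2,numpy as np
t=cv2.imread("pics/top0.png")
a=cv2.resize(t[145:245,195:290],None,fx=5,fy=5,interpolation=cv2.INTER_CUBIC)
b=cv2.resize(t[207:257,343:393],None,fx=6,fy=6,interpolation=cv2.INTER_CUBIC)
o=np.zeros((500,800,3),np.uint8);o[:500,:475]=a;o[:300,490:790]=b
for k in range(0,475,50): cv2.putText(o,str(195+k//5),(k,8),0,.3,(0,255,0));cv2.putText(o,str(145+k//5),(0,k+4),0,.3,(0,255,0))
for k in range(0,300,60): cv2.putText(o,str(343+k//6),(490+k,8),0,.3,(0,255,0));cv2.putText(o,str(207+k//6),(490,k+4),0,.3,(0,255,0))
cv2.imwrite("pics/crop1.png",o)
E
```

```text
(no output)
```

View pics/crop1.png

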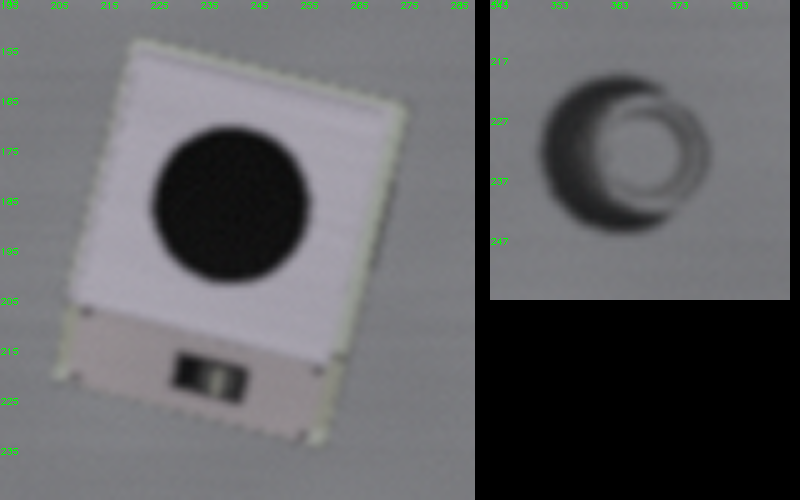

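The pad's centre is at about (241.2,185.8), and the module spans (229..244, 215..226) with a bright ridge right of its middle. The mat's centre is at about (364.8,232.5), and the right edge of the dish rim is at u≈379.8.

```bash
cat > m.py <<'E'
from h import *
c=robot.camera("top"); g=cv2.cvtColor(c["img"],cv2.COLOR_RGB2GRAY)
m=np.zeros_like(g); m[165:208,220:262]=(g[165:208,220:262]<90)*255
n,l,s,ce=cv2.connectedComponentsWithStats(m); i=1+np.argmax(s[1:,4]); pu,pv=ce[i]
pad=ray(c,pu,pv,.121); print("pad px",ce[i],s[i],"area diam",np.sqrt(4*s[i,4]/np.pi)*(c["xyz"][2]-.121)/c["fx"],pad)
f=lambda x,y,z:ray(c,195+(x+.5)/5-.5,145+(y+.5)/5-.5,z)
A,B=f(75,305,.122),f(330,360,.122); C,D=f(132,40,.122),f(404,104,.122)
print("front",A,B,np.linalg.norm(A-B),"back",C,D,np.linalg.norm(C-D), np.linalg.norm(A-C),np.linalg.norm(B-D))
for p,q in ((A,B),(C,D)):
    d=p-q; print("yaw",np.arctan2(-d[0],d[1]))
for p,q in ((C,A),(D,B)):
    d=p-q; print("yaw",np.arctan2(d[1],d[0]))
print("mat",ray(c,364.8,232.5,.004),"stack from rim", ray(c,379.8,232.2,.072)+[0,.029,0])
print("module",f(210,377,.043),"ridge",f(218,380,.043))
E
python3 m.py
```

```text
pad px [240.80653595 185.58431373] [225 170  32  32 765] area diam 0.0869734599509606 [0.58642664 0.04338939 0.121     ]
front [0.53031506 0.13045851 0.122     ] [ 0.49924196 -0.01177934  0.122     ] 0.1455923917154398 back [0.68041888 0.09944027 0.122     ] [ 0.64325496 -0.05407835  0.122     ] 0.1579529179615425 0.15327521135275232 0.15009647426458578
yaw -0.2150797075169672
yaw -0.23751160047066996
yaw -0.20377696248343133
yaw -0.28568227087061016
mat [ 0.45563165 -0.32934398  0.004     ] stack from rim [ 0.45572782 -0.3265699   0.072     ]
module [0.49305629 0.05848895 0.043     ] ridge [0.49126919 0.05374556 0.043     ]
```

```bash
python3 -m creep '[[0.0294,-0.0143,0.008,0],[0.0294,-0.0143,0.008,0],[0.0294,-0.0143,0.008,0],[0.0294,-0.0143,0.008,0],[0.0294,-0.0143,0.008,0],[0.0294,-0.0143,0.008,0],[0.0294,-0.0143,0.008,0],[0.0294,-0.0143,0.008,0],[0.0294,-0.0143,0.008,0],[0,0,0,0],[0,0,0,0],[0,0,0,0]]' 0.087 15; python3 - <<'E'
from h import *
c=robot.camera("wrist"); print({k:np.round(v,4).tolist() for k,v in c.items() if k!="img"}); cv2.imwrite("pics/w1.png",c["img"][:,:,::-1])
for z in (.004,.072): print(proj(c,[.4557,-.328,z]))
E
python3 -m creep --help | head -30
```

```text
time: 1.15
position: [0.4561, -0.3295, 0.1505]
tool_rot: [0.974, 0.226, -0.0, 0.0]
ft_force: [0.1, 0.2, 0.4]
grip_width: 0.0869
grip_force: 0.0
{'fx': 339.086, 'fy': 339.086, 'cx': 253.1068, 'cy': 190.0324, 'xyz': [0.5163, -0.2991, 0.3127], 'attitude': [0.8419, -0.5252, -0.065, 0.1054]}
(np.float64(251.90101502032692), np.float64(178.41254337336812))
(np.float64(251.70020375509657), np.float64(198.03476218967253))Traceback (most recent call last):
    return _default_decoder.decode(s)
           ~~~~~~~~~~~~~~~~~~~~~~~^^^
    obj, end = self.raw_decode(s, idx=_w(s, 0).end())
               ~~~~~~~~~~~~~~~^^^^^^^^^^^^^^^^^^^^^^^
    raise JSONDecodeError("Expecting value", s, err.value) from None
json.decoder.JSONDecodeError: Expecting value: line 1 column 1 (char 0)
```

View pics/w1.png

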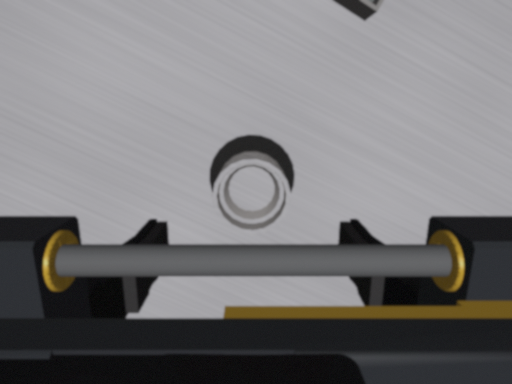

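The rim spans u 215–291 with its bottom at v≈228, and the mat's top is at v≈135. The predicted rim centre is (252,198), so I'll check the centre more closely with an enlarged overlay.

```bash
python3 - <<'E'
from h import *
c=robot.camera("wrist"); im=c["img"][:,:,::-1]
o=cv2.resize(im[125:240,195:310],None,fx=5,fy=5,interpolation=cv2.INTER_CUBIC)
a=np.linspace(0,2*np.pi,120)
for r,z,col in ((.029,.072,(0,0,255)),(.0255,.072,(0,255,0)),(.04,.004,(255,0,0))):
    for t in a:
        u,v=proj(c,[.4557+r*np.cos(t),-.328+r*np.sin(t),z]); cv2.circle(o,(int((u-195+.5)*5),int((v-125+.5)*5)),1,col,-1)
cv2.imwrite("pics/w2.png",o)
E
```

```text
(no output)
```

View pics/w2.png

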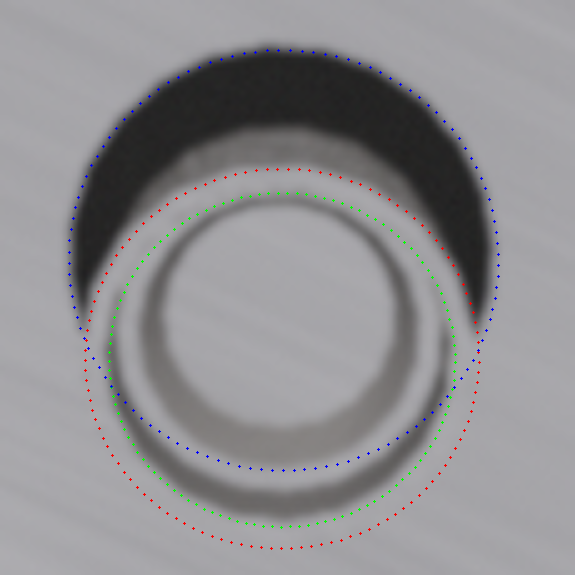

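The overlay matches the mat and rim to about 1 mm, so I'll descend, grip and lift slowly.

```bash
python3 -m creep '[[0.001,-0.0015,0.02,0],[0,0,0.02,0],[0,0,0.02,0],[0,0,0.02,0],[0,0,0.0095,0],[0,0,0,0],[0,0,0,0]]'; python3 -m creep '[[0,0,0,0],[0,0,0,0],[0,0,0,0],[0,0,0,0],[0,0,0,0],[0,0,0,0],[0,0,0,0],[0,0,0,0],[0,0,0,0],[0,0,0,0]]' 0.045 15;
```

```text
time: 1.83
position: [0.4559, -0.3282, 0.0611]
tool_rot: [0.974, 0.225, -0.0, -0.0]
ft_force: [0.0, -0.4, -0.5]
grip_width: 0.0865
grip_force: 0.0
time: 2.67
position: [0.4566, -0.3276, 0.0616]
tool_rot: [0.974, 0.226, 0.0, 0.0]
ft_force: [-1.6, 0.4, 5.7]
grip_width: 0.0602
grip_force: 15.0
```

```bash
python3 -m creep '[[0,0,-0.003,0],[0,0,-0.005,0],[0,0,-0.008,0],[0,0,-0.01,0],[0,0,-0.01,0],[0,0,-0.015,0],[0,0,-0.02,0],[0,0,-0.03,0],[0,0,-0.03,0],[0,0,-0.03,0],[0,0,0,0],[0,0,0,0],[0,0,0,0]]'; python3 - <<'E'
from h import *
a=robot.camera("scene")["img"][200:310,80:190,::-1]; b=robot.camera("wrist")["img"][120:330,130:380,::-1]
o=np.zeros((440,800,3),np.uint8); o[:,:400]=cv2.resize(a,(400,440)); o[:336,400:]=cv2.resize(b,(400,336)); cv2.imwrite("pics/l1.png",o)
E
```

```text
time: 3.75
position: [0.4558, -0.3268, 0.2223]
tool_rot: [0.974, 0.226, -0.0, -0.0]
ft_force: [-0.0, 0.0, -2.1]
grip_width: 0.0598
grip_force: 15.0
```

View pics/l1.png

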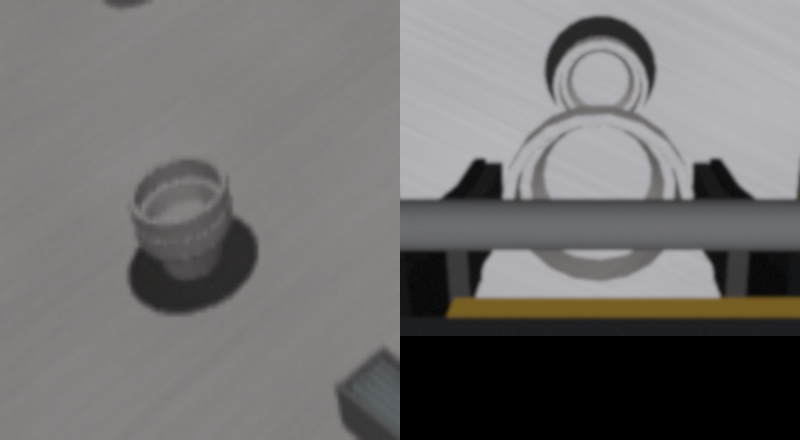

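The scene and wrist views show one dish in the grip and two still standing nested on the mat. Next I'll carry it over the pad.

```bash
python3 -m creep '[[0.01,-0.00982,0,0],[0.02,-0.01964,0,0],[0.02,-0.01964,0,0],[0.02,-0.01964,0,0],[0.02,-0.01964,0,0],[0.02,-0.01964,0,0],[0.02,-0.01964,0,0],[0.02,-0.01964,0,0],[0.02,-0.01964,0,0],[0.02,-0.01964,0,0],[0.02,-0.01964,0,0],[0.02,-0.01964,0,0],[0.02,-0.01964,0,0],[0.02,-0.01964,0,0],[0.01,-0.00982,0,0],[0,0,0,0],[0,0,0,0],[0,0,0,0],[0,0,0,0]]'
```

```text
time: 5.43
position: [0.5861, 0.0416, 0.2217]
tool_rot: [0.974, 0.225, -0.001, 0.0]
ft_force: [-0.7, 0.4, -0.3]
grip_width: 0.06
grip_force: 15.0
```

```bash
python3 -m creep '[[0,0,0.02,0],[0,0,0.02,0],[0,0,0.015,0],[0,0,0.006,0],[0,0,0,0],[0,0,0,0],[0,0,0,0]]'
```

```text
time: 6.02
position: [0.5876, 0.0422, 0.1621]
tool_rot: [0.974, 0.226, 0.001, 0.0]
ft_force: [0.3, 0.6, -1.1]
grip_width: 0.0602
grip_force: 15.0
```

```bash
python3 -m creep '[[0,0,0.004,0],[0,0,0.004,0],[0,0,0.002,0],[0,0,0,0],[0,0,0,0],[0,0,0,0]]'; python3 -m creep '[[0,0,0.001,0],[0,0,0.0005,0],[0,0,0,0],[0,0,0,0],[0,0,0,0]]'
```

```text
time: 6.52
position: [0.5867, 0.0429, 0.1511]
tool_rot: [0.974, 0.226, -0.0, -0.0]
ft_force: [-1.0, -0.0, -0.7]
grip_width: 0.0602
grip_force: 15.0
time: 6.93
position: [0.5869, 0.0429, 0.1506]
tool_rot: [0.974, 0.226, 0.0, 0.0]
ft_force: [-1.5, 0.4, 5.0]
grip_width: 0.06
grip_force: 15.0
```

Contact shows as 5 N upward, so I'll open, wait, then retreat.

```bash
python3 -m creep '[[0,0,0,0],[0,0,0,0],[0,0,0,0],[0,0,0,0],[0,0,0,0],[0,0,0,0],[0,0,0,0],[0,0,0,0]]' 0.087; python3 -m creep '[[0,0,-0.01,0],[0,0,-0.015,0],[0,0,-0.02,0],[0,0,-0.02,0],[0,0,-0.02,0],[0,0,0,0],[0,0,0,0],[0,0,0,0]]'; python3 - <<'E'
from h import *
a=robot.camera("scene")["img"][130:240,200:345,::-1]; b=robot.camera("wrist")["img"][:,:,::-1]
o=np.zeros((455,800,3),np.uint8); o[:304,:400]=cv2.resize(a,(400,304)); o[:300,400:]=cv2.resize(b,(400,300)); cv2.imwrite("pics/p1.png",o)
E
```

```text
time: 7.6
position: [0.5867, 0.0428, 0.1494]
tool_rot: [0.974, 0.226, -0.0, -0.0]
ft_force: [0.6, 0.5, 0.8]
grip_width: 0.0866
grip_force: 0.0
time: 8.27
position: [0.5861, 0.0428, 0.2342]
tool_rot: [0.974, 0.226, -0.0, -0.0]
ft_force: [-0.1, -0.2, 0.2]
grip_width: 0.0866
grip_force: 0.0
```

View pics/p1.png

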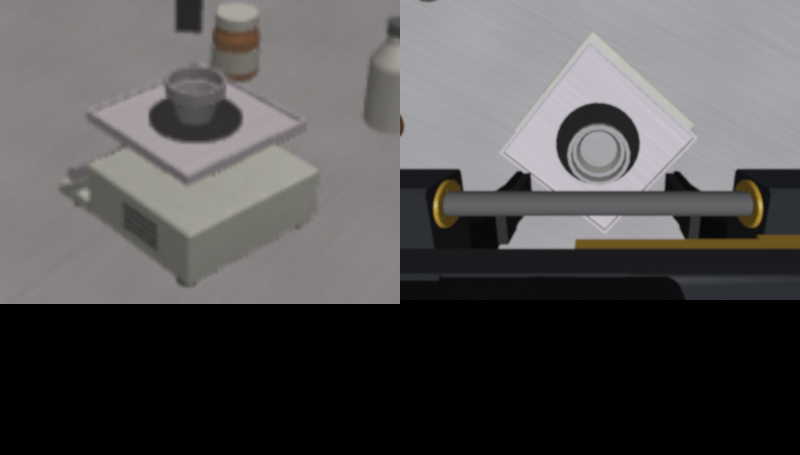

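The dish stands upright on the pad and is clear of the fingers. Next I'll shut the fingers, align the tool with the shaker yaw (−13.5°), and move outward along that azimuth to the edge of reach. Rows can't command tilt, so I need to see how the tool tilts there.

```bash
python3 -m creep '[[0,0,-0.01,0.115],[0,0,-0.01,0.115],[0,0,-0.01,0.115],[0,0,-0.01,0.115],[0,0,-0.01,0.115],[0,0,-0.01,0.116],[0,0,0,0]]' 0 5; python3 -m creep '[[0.032,0.0178,0,0],[0.032,0.0178,0,0],[0.032,0.0178,0,0],[0.032,0.0178,0,0],[0.032,0.0178,0,0],[0.032,0.0178,0,0],[0.032,0.0178,0,0],[0.032,0.0178,0,0],[0.032,0.0178,0,0],[0.032,0.0178,0,0],[0,0,0,0],[0,0,0,0]]'
python3 -m creep '[[0.03,0,0,0],[0.03,0,0,0],[0.03,0,0,0],[0,0,0,0],[0,0,0,0]]'; python3 -c "
from rig import robot
print(robot.get_obs()['q'])"
```

```text
time: 8.95
position: [0.5874, 0.0427, 0.2953]
tool_rot: [0.993, -0.118, 0.001, 0.0]
ft_force: [0.0, -0.1, 0.5]
grip_width: 0.0481
grip_force: 0.0
time: 9.95
position: [0.8562, -0.207, 0.2868]
tool_rot: [0.993, -0.117, -0.004, -0.001]
ft_force: [-0.1, 1.8, -0.9]
grip_width: 0.0007
grip_force: 0.0
time: 10.37
position: [0.9039, -0.2149, 0.2805]
tool_rot: [0.993, -0.116, 0.014, 0.001]
ft_force: [-0.4, -0.6, -0.4]
grip_width: 0.0002
grip_force: 0.0
[-0.35453698  1.03556903  0.22290512  0.00424626  1.85451574  1.45031481]
```

```bash
cat > tilt.py <<'E'
from h import *
o=robot.get_obs(); M=R.from_quat(o["tool_rot"]).as_matrix(); z=M[:,2]
print("t",round(o["time"],2),"pos",np.round(o["position"],4),"tilt",np.round(np.degrees(np.arccos(-z[2])),1),"az",np.round(np.degrees(np.arctan2(z[1],z[0])),1),"q",np.round(o["q"],3)); 
print(np.round(M,3).tolist())
E
python3 tilt.py
python3 -m creep '[[0.04,0,0,0],[0.04,0,0,0],[0.04,0,0,0],[0.04,0,0,0],[0,0,0,0],[0,0,0,0]]'>/dev/null; python3 tilt.py
python3 -m creep '[[0.03,-0.03,0,0],[0.03,-0.03,0,0],[0.03,-0.03,0,0],[0,0,0,0],[0,0,0,0]]'>/dev/null; python3 tilt.py
```

```text
t 10.37 pos [ 0.9039 -0.2149  0.2805] tilt 1.7 az -12.2 q [-0.355  1.036  0.223  0.004  1.855  1.45 ]
[[0.973, -0.231, 0.028], [-0.231, -0.973, -0.006], [0.029, -0.001, -1.0]]
t 10.87 pos [ 0.9427 -0.225   0.2553] tilt 7.5 az -13.4 q [-0.354  1.067  0.221  0.016  1.725  1.454]
[[0.964, -0.232, 0.126], [-0.23, -0.973, -0.03], [0.13, -0.0, -0.992]]
t 11.28 pos [ 0.9798 -0.1444  0.2481] tilt 10.9 az -12.2 q [-0.261  1.078  0.219  0.009  1.654  1.542]
[[0.956, -0.228, 0.185], [-0.225, -0.974, -0.04], [0.189, -0.003, -0.982]]
```

```bash
python3 -m creep '[[0.04,0,0,0],[0.04,0,0,0],[0.04,0,0,0],[0.04,0,0,0],[0.04,0,0,0],[0.04,0,0,0],[0,0,0,0],[0,0,0,0]]'>/dev/null; python3 tilt.py
python3 -m creep '[[0.04,0,-0.01,0],[0.04,0,-0.01,0],[0.04,0,-0.01,0],[0.04,0,-0.01,0],[0.04,0,-0.01,0],[0.04,0,-0.01,0],[0,0,0,0],[0,0,0,0]]'>/dev/null; python3 tilt.py
```

```text
t 11.95 pos [ 1.0229 -0.1749  0.2556] tilt 19.8 az -11.1 q [-0.286  1.084  0.219  0.031  1.495  1.524]
[[0.914, -0.231, 0.333], [-0.222, -0.973, -0.065], [0.339, -0.014, -0.941]]
t 12.62 pos [ 1.0387 -0.1903  0.3481] tilt 28.6 az -10.7 q [-0.303  1.004  0.218  0.056  1.424  1.508]
[[0.853, -0.226, 0.47], [-0.209, -0.974, -0.089], [0.478, -0.023, -0.878]]
```

```bash
python3 -m creep '[[0.04,0,0.01,0],[0.04,0,0.01,0],[0.04,0,0.01,0],[0.04,0,0.01,0],[0,0,0,0],[0,0,0,0]]'>/dev/null; python3 tilt.py
```

```text
t 13.12 pos [ 1.0693 -0.2035  0.3453] tilt 34.2 az -10.6 q [-0.31   1.024  0.219  0.073  1.305  1.497]
[[0.803, -0.223, 0.553], [-0.2, -0.974, -0.104], [0.562, -0.027, -0.827]]
```

```bash
cat > go.py <<'E'
import sys; from h import *
o=robot.get_obs(); M=R.from_quat(o["tool_rot"]).as_matrix(); d=np.array(eval(sys.argv[1]))-o["position"]
t=M.T@d; n=int(np.ceil(np.linalg.norm(d)/float(sys.argv[2]))); print("tool delta",np.round(t,4),"n",n,"per row",np.round(t/n,4))
E
python3 go.py '[.47,.03,.29]' .036
```

```text
tool delta [-0.5588 -0.0921 -0.3098] n 18 per row [-0.031  -0.0051 -0.0172]
```

```bash
python3 -m creep '[[-0.031,-0.0051,-0.0172,0],[-0.031,-0.0051,-0.0172,0],[-0.031,-0.0051,-0.0172,0],[-0.031,-0.0051,-0.0172,0],[-0.031,-0.0051,-0.0172,0],[-0.031,-0.0051,-0.0172,0],[-0.031,-0.0051,-0.0172,0],[-0.031,-0.0051,-0.0172,0],[-0.031,-0.0051,-0.0172,0],[-0.031,-0.0051,-0.0172,0],[0,0,0,0],[0,0,0,0]]'; python3 tilt.py;python3 go.py '[.47,.03,.29]' .036
```

```text
time: 14.12
position: [0.7436, -0.0759, 0.3163]
tool_rot: [0.949, -0.111, 0.294, 0.02]
ft_force: [0.2, 0.2, 1.7]
grip_width: 0.0005
grip_force: 0.0
t 14.12 pos [ 0.7436 -0.0759  0.3163] tilt 34.2 az -10.5 q [-0.271  0.416  1.509  0.084  0.622  1.479]
[[0.803, -0.222, 0.553], [-0.199, -0.975, -0.103], [0.562, -0.027, -0.827]]
tool delta [-0.2555 -0.0417 -0.1404] n 9 per row [-0.0284 -0.0046 -0.0156]
```

```bash
python3 -m creep '[[-0.0284,-0.0046,-0.0156,0],[-0.0284,-0.0046,-0.0156,0],[-0.0284,-0.0046,-0.0156,0],[-0.0284,-0.0046,-0.0156,0],[-0.0284,-0.0046,-0.0156,0],[0,0,0,0],[0,0,0,0]]'>/dev/null; python3 tilt.py;python3 go.py '[.4318,.0373,.14]' .036
```

```text
t 14.7 pos [ 0.5947 -0.0185  0.3028] tilt 34.5 az -10.6 q [-0.233  0.218  1.874  0.063  0.449  1.523]
[[0.8, -0.223, 0.557], [-0.199, -0.975, -0.104], [0.566, -0.027, -0.824]]
tool delta [-0.2336 -0.0137  0.0375] n 7 per row [-0.0334 -0.002   0.0054]
```

```bash
python3 -m creep '[[-0.0334,-0.002,0.0054,0],[-0.0334,-0.002,0.0054,0],[-0.0334,-0.002,0.0054,0],[-0.0334,-0.002,0.0054,0],[-0.0334,-0.002,0.0054,0],[-0.0334,-0.002,0.0054,0],[-0.0334,-0.002,0.0054,0],[0,0,0,0],[0,0,0,0],[0,0,0,0]]'; python3 tilt.py; python3 - <<'E'
from h import *
c=robot.camera("wrist"); b=c["img"][:,:,::-1]; cv2.imwrite("pics/s1.png",b); np.savez("s1",**{k:v for k,v in c.items()})
P=np.array([.4974,.0647,.04]);X=np.array([.9725,-.233,0]);Y=np.array([.233,.9725,0]);n=np.array([-.558,.134,.819]);
for y in (-.022,0,.022): print(y,[np.round(proj(c,P+.004*n+y*Y)).tolist()])
E
```

```text
time: 15.53
position: [0.4461, 0.0348, 0.1846]
tool_rot: [0.956, -0.111, 0.271, 0.015]
ft_force: [-0.1, -0.0, -0.4]
grip_width: 0.0006
grip_force: 0.0
t 15.53 pos [0.4461 0.0348 0.1846] tilt 31.6 az -9.9 q [-0.173  0.286  2.305  0.205  0.     1.425]
[[0.828, -0.221, 0.516], [-0.205, -0.975, -0.09], [0.522, -0.031, -0.852]]
-0.022 [[239.0, 220.0]]
0 [[216.0, 220.0]]
0.022 [[193.0, 220.0]]
```

View pics/s1.png

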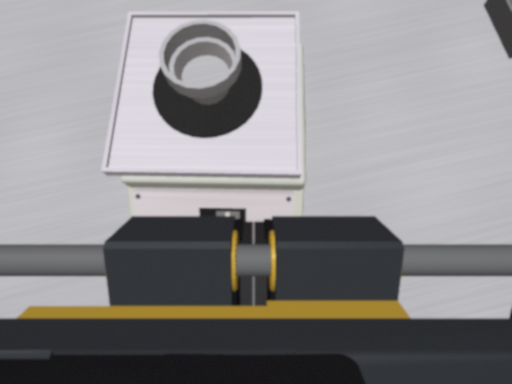

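The view shows the module at u 201–245 (centre ≈223, against the panel middle at 216), so it sits about 7 mm right of the middle with the ridge at y_s ≈ −12 mm. The dish stands well. I'll go straight down in front of the platform and watch q5.

```bash
cat >> tilt.py <<'E'
P=np.array([.4974,.0647,.04]);X=np.array([.9725,-.233,0]);Y=np.array([.233,.9725,0]);n=np.array([-.558,.134,.819]);U=np.cross(Y,n)
d=o["position"]-P; S=np.array([U,Y,n]); print("up,left,normal mm",np.round(S@d*1e3,1),"F(up,left,n)",np.round(S@o["ft_force"],1)); T=M.T@S.T
print("per mm tool: up",np.round(T[:,0],3),"left",np.round(T[:,1],3),"n",np.round(T[:,2],3))
E
python3 -m creep '[[-0.0107,0.0009,0.0149,0],[-0.0107,0.0009,0.0149,0],[-0.0107,0.0009,0.0149,0],[0,0,0,0],[0,0,0,0]]'>/dev/null; python3 tilt.py
```

```text
t 16.0 pos [0.4481 0.0363 0.1609] tilt 28.7 az -9.7 q [-1.690e-01  3.470e-01  2.292e+00  2.110e-01  1.000e-03  1.422e+00]
[[0.852, -0.222, 0.474], [-0.209, -0.975, -0.081], [0.48, -0.03, -0.877]]
up,left,normal mm [ 35.6 -39.1 122.8] F(up,left,n) [-0.  -0.3 -0.6]
per mm tool: up [ 0.994 -0.008 -0.11 ] left [-0.004 -0.999  0.032] n [-0.111 -0.032 -0.993]
```

q5 hits 0 here, so the tilt is limited by the arm. I'll fit a small planar arm model to the logged points to see what tilt is available at the panel.

```bash
python3 - <<'E'
import numpy as np
from scipy.optimize import least_squares
D=np.array([[-1.2935,.5284,1.4338,1.1814,.27495,-.56054,.22168],[-.355,1.036,.223,1.855,.9039,-.2149,.2805],[-.354,1.067,.221,1.725,.9427,-.225,.2553],[-.261,1.078,.219,1.654,.9798,-.1444,.2481],[-.286,1.084,.219,1.495,1.0229,-.1749,.2556],[-.303,1.004,.218,1.424,1.0387,-.1903,.3481],[-.31,1.024,.219,1.305,1.0693,-.2035,.3453],[-.271,.416,1.509,.622,.7436,-.0759,.3163],[-.233,.218,1.874,.449,.5947,-.0185,.3028]])
def fk(p,q1,q2,q3,q5):
    a,h,L1,L2,e,Lt,d=p; A=q2+q3;B=A+q5
    r=a+L1*np.sin(q2)+L2*np.sin(A)+e*np.cos(A)+Lt*np.sin(B); z=h+L1*np.cos(q2)+L2*np.cos(A)-e*np.sin(A)+Lt*np.cos(B)
    return r*np.cos(q1)-d*np.sin(q1),r*np.sin(q1)+d*np.cos(q1),z
f=lambda p:(np.array(fk(p,*D[:,:4].T))-D[:,4:].T).ravel()
s=least_squares(f,[0,.3,.4,.4,0,.25,.1]);p=s.x;print(np.round(p,3),np.abs(s.fun).max())
a,h,L1,L2,e,Lt,d=p
for x,y,z in ((.4481,.0363,.1609),(.486,.027,.10),(.486,.027,.044),(.55,-.02,.2)):
    r=np.sqrt(x*x+y*y-d*d)
    for T in (35,30,25,20,15,10):
        B=np.pi-np.radians(T); g=lambda q:[a+L1*np.sin(q[0])+L2*np.sin(q[0]+q[1])+e*np.cos(q[0]+q[1])+Lt*np.sin(B)-r,h+L1*np.cos(q[0])+L2*np.cos(q[0]+q[1])-e*np.sin(q[0]+q[1])+Lt*np.cos(B)-z]
        k=least_squares(g,[.3,2.2]); q=k.x; print((x,y,z),T,"q2,q3,q5",np.round([*q,B-q.sum()],3),round(k.cost,6))
E
```

```text
[-0.001  0.273  0.589  0.392  0.113  0.306  0.12 ] 0.011943556520075976
(0.4481, 0.0363, 0.1609) 35 q2,q3,q5 [ 0.39   2.384 -0.243] 0.0
(0.4481, 0.0363, 0.1609) 30 q2,q3,q5 [ 0.351  2.315 -0.048] 0.0
(0.4481, 0.0363, 0.1609) 25 q2,q3,q5 [0.331 2.247 0.126] 0.0
(0.4481, 0.0363, 0.1609) 20 q2,q3,q5 [0.326 2.181 0.285] 0.0
(0.4481, 0.0363, 0.1609) 15 q2,q3,q5 [0.331 2.117 0.432] 0.0
(0.4481, 0.0363, 0.1609) 10 q2,q3,q5 [0.345 2.053 0.568] 0.0
(0.486, 0.027, 0.1) 35 q2,q3,q5 [ 0.607  2.348 -0.425] 0.0
(0.486, 0.027, 0.1) 30 q2,q3,q5 [ 0.558  2.283 -0.222] 0.0
(0.486, 0.027, 0.1) 25 q2,q3,q5 [ 0.526  2.217 -0.038] 0.0
(0.486, 0.027, 0.1) 20 q2,q3,q5 [0.509 2.151 0.132] 0.0
(0.486, 0.027, 0.1) 15 q2,q3,q5 [0.505 2.086 0.289] 0.0
(0.486, 0.027, 0.1) 10 q2,q3,q5 [0.51  2.021 0.436] 0.0
(0.486, 0.027, 0.044) 35 q2,q3,q5 [ 0.802  2.372 -0.643] 0.0
(0.486, 0.027, 0.044) 30 q2,q3,q5 [ 0.735  2.31  -0.427] 0.0
(0.486, 0.027, 0.044) 25 q2,q3,q5 [ 0.688  2.247 -0.23 ] 0.0
(0.486, 0.027, 0.044) 20 q2,q3,q5 [ 0.657  2.183 -0.048] 0.0
(0.486, 0.027, 0.044) 15 q2,q3,q5 [0.641 2.118 0.121] 0.0
(0.486, 0.027, 0.044) 10 q2,q3,q5 [0.635 2.052 0.279] 0.0
(0.55, -0.02, 0.2) 35 q2,q3,q5 [0.352 2.106 0.073] 0.0
(0.55, -0.02, 0.2) 30 q2,q3,q5 [0.344 2.041 0.233] 0.0
(0.55, -0.02, 0.2) 25 q2,q3,q5 [0.345 1.976 0.384] 0.0
(0.55, -0.02, 0.2) 20 q2,q3,q5 [0.355 1.91  0.527] 0.0
(0.55, -0.02, 0.2) 15 q2,q3,q5 [0.372 1.845 0.663] 0.0
(0.55, -0.02, 0.2) 10 q2,q3,q5 [0.395 1.78  0.793] 0.0
```

Without flipping the wrist, about 18° of tilt remains at the panel. By my geometry that still leaves about 12 mm between the gripper body and the platform edge if I engage the lower half of the ridge, so I'll descend stepwise.

```bash
python3 -m creep '[[-0.015,0.001,0.02,0],[-0.015,0.001,0.02,0],[-0.015,0.001,0.02,0],[-0.01,0.001,0.02,0],[0,0,0,0],[0,0,0,0],[0,0,0,0]]'>/dev/null; python3 tilt.py
```

```text
t 16.58 pos [0.4581 0.0391 0.1198] tilt 24.5 az -9.1 q [-1.590e-01  4.590e-01  2.254e+00  2.160e-01  1.000e-03  1.426e+00]
[[0.885, -0.222, 0.41], [-0.214, -0.975, -0.065], [0.414, -0.03, -0.91]]
up,left,normal mm [ 19.4 -34.   83.9] F(up,left,n) [-0.8 -1.   0.4]
per mm tool: up [ 0.983 -0.007 -0.183] left [-0.002 -1.     0.032] n [-0.183 -0.031 -0.983]
```

```bash
python3 -m creep '[[-0.015,0.003,0.015,0],[-0.015,0.003,0.015,0],[-0.015,0.003,0.015,0],[0,0,0,0],[0,0,0,0],[0,0,0,0]]'>/dev/null; python3 tilt.py
```

```text
t 17.08 pos [0.4531 0.0391 0.0952] tilt 21.6 az -9.2 q [-1.610e-01  5.170e-01  2.247e+00  2.260e-01  1.000e-03  1.414e+00]
[[0.905, -0.223, 0.363], [-0.217, -0.974, -0.059], [0.367, -0.026, -0.93]]
up,left,normal mm [  1.3 -35.2  66.4] F(up,left,n) [ 0.3 -0.3 -0.7]
per mm tool: up [ 0.972 -0.007 -0.233] left [-0.    -1.     0.028] n [-0.234 -0.027 -0.972]
```

```bash
python3 -m creep '[[-0.005,0.003,0.015,0],[-0.005,0.003,0.015,0],[-0.005,0.003,0.013,0],[0,0,0,0],[0,0,0,0],[0,0,0,0]]'>/dev/null; python3 tilt.py
```

```text
t 17.58 pos [0.4654 0.0331 0.0696] tilt 19.7 az -9.7 q [-1.690e-01  5.850e-01  2.211e+00  2.390e-01  1.000e-03  1.394e+00]
[[0.916, -0.225, 0.333], [-0.219, -0.974, -0.057], [0.337, -0.021, -0.941]]
up,left,normal mm [ -2.5 -38.2  37.9] F(up,left,n) [0.4 0.5 0.1]
per mm tool: up [ 0.964 -0.006 -0.265] left [ 0.    -1.     0.022] n [-0.265 -0.022 -0.964]
```

```bash
python3 -m creep '[[-0.006,0.002,0.01,0],[-0.006,0.002,0.01,0],[-0.002,0.001,0.006,0],[0,0,0,0],[0,0,0,0],[0,0,0,0]]'>/dev/null; python3 tilt.py
```

```text
t 18.08 pos [0.4694 0.0309 0.0539] tilt 18.5 az -9.8 q [-1.730e-01  6.240e-01  2.193e+00  2.450e-01  1.000e-03  1.384e+00]
[[0.923, -0.226, 0.313], [-0.22, -0.974, -0.054], [0.317, -0.019, -0.948]]
up,left,normal mm [ -7.8 -39.4  22.5] F(up,left,n) [-0.2  0.2 -0.3]
per mm tool: up [ 0.959 -0.005 -0.285] left [ 0.001 -1.     0.02 ] n [-0.285 -0.02  -0.958]
```

```bash
python3 -m creep '[[-0.002,0.0005,0.006,0],[-0.001,0.0005,0.004,0],[0,0,0,0],[0,0,0,0],[0,0,0,0]]'>/dev/null; python3 tilt.py | grep -v per;  python3 -m creep '[[0,0,0.001,0],[0,0,0.001,0],[0,0,0,0],[0,0,0,0]]'>/dev/null; python3 tilt.py| grep up,; python3 -m creep '[[0,0,0.001,0],[0,0,0.001,0],[0,0,0,0],[0,0,0,0]]'>/dev/null; python3 tilt.py| grep up,
```

```text
t 18.5 pos [0.4725 0.0302 0.0475] tilt 18.1 az -9.9 q [-1.730e-01  6.410e-01  2.184e+00  2.460e-01  1.000e-03  1.383e+00]
[[0.925, -0.226, 0.306], [-0.22, -0.974, -0.053], [0.31, -0.018, -0.95]]
up,left,normal mm [ -8.9 -39.3  15.4] F(up,left,n) [-0.9 -0.4  0.2]
up,left,normal mm [ -8.8 -39.1  13.7] F(up,left,n) [ 0.4 -0.   0.1]
up,left,normal mm [ -8.7 -39.   11.9] F(up,left,n) [ 0.2 -0.3 -0.3]
```

```bash
for i in 1; do python3 -m creep '[[0,0,0.001,0],[0,0,0.001,0],[0,0,0,0],[0,0,0,0]]'>/dev/null; python3 tilt.py| grep up,; done;  python3 -m creep '[[0,0,0.001,0],[0,0,0,0],[0,0,0,0]]'>/dev/null; python3 tilt.py| grep up,; python3 -m creep '[[0,0,0.001,0],[0,0,0,0],[0,0,0,0]]'>/dev/null; python3 tilt.py| grep up,; python3 -m creep '[[0,0,0.001,0],[0,0,0,0],[0,0,0,0]]'>/dev/null; python3 tilt.py| grep up,
```

```text
up,left,normal mm [ -8.7 -38.9  10.2] F(up,left,n) [-0.5  0.2 -0.4]
up,left,normal mm [ -8.7 -38.8   9.4] F(up,left,n) [ 0.5 -1.2  0.4]
up,left,normal mm [ -8.9 -38.7   8.9] F(up,left,n) [ 1.9 -0.8  2.7]
up,left,normal mm [ -8.9 -38.7   8.6] F(up,left,n) [ 3.6 -0.4 10.3]
```

Plate contact is at n≈9.0 mm. I'll back off about 1 mm and sweep left.

```bash
python3 -m creep '[[0,0,-0.002,0],[0,0,0,0],[0,0,0,0]]'>/dev/null; python3 tilt.py| grep up,; python3 -m creep '[[0,-0.002,0,0],[0,-0.002,0,0],[0,0,0,0],[0,0,0,0]]'>/dev/null; python3 tilt.py| grep up,; python3 -m creep '[[0,-0.002,0,0],[0,-0.002,0,0],[0,0,0,0],[0,0,0,0]]'>/dev/null; python3 tilt.py| grep up,
```

```text
up,left,normal mm [ -7.8 -38.6   9.3] F(up,left,n) [-0.5  0.4  0.1]
up,left,normal mm [ -8.1 -35.1   9.3] F(up,left,n) [-0.  -0.7 -0.1]
up,left,normal mm [ -8.1 -31.2   9.5] F(up,left,n) [ 0.1 -0.6  0.2]
```

```bash
python3 -m creep '[[0,-0.002,0,0],[0,-0.002,0,0],[0,0,0,0],[0,0,0,0]]'>/dev/null; python3 tilt.py| grep up,; python3 -m creep '[[0,-0.002,0,0],[0,-0.002,0,0],[0,0,0,0],[0,0,0,0]]'>/dev/null; python3 tilt.py| grep up,;  python3 -m creep '[[0,-0.002,0,0],[0,-0.001,0,0],[0,0,0,0],[0,0,0,0]]'>/dev/null; python3 tilt.py| grep up,
```

```text
up,left,normal mm [ -8.  -27.3   9.7] F(up,left,n) [-0.3 -0.3 -0.1]
up,left,normal mm [ -8.1 -23.2   9.8] F(up,left,n) [ 0.1 -0.6  0.3]
up,left,normal mm [ -8.1 -20.4   9.8] F(up,left,n) [ 0.5 -3.3 -1.2]
```

The left-going force rises at −20.4, which is the ridge. I'll keep pushing about 11 mm.

```bash
python3 -m creep '[[0,-0.002,0,0],[0,-0.002,0,0],[0,0,0,0],[0,0,0,0]]'>/dev/null; python3 tilt.py| grep up,; python3 -m creep '[[0,-0.002,0,0],[0,-0.002,0,0],[0,0,0,0],[0,0,0,0]]'>/dev/null; python3 tilt.py| grep up,;  python3 -m creep '[[0,-0.002,0,0],[0,-0.001,0,0],[0,0,0,0],[0,0,0,0]]'>/dev/null; python3 tilt.py| grep up,
```

```text
up,left,normal mm [ -8.  -15.7  10. ] F(up,left,n) [ 0.2  0.2 -0.2]
up,left,normal mm [ -8.1 -12.6  10.1] F(up,left,n) [ 0.8 -4.  -0.3]
up,left,normal mm [ -8.4 -11.6  10.1] F(up,left,n) [  3.2 -13.7  -0.2]
```

```bash
python3 -m creep '[[0,-0.001,0,0],[0,0,0,0],[0,0,0,0]]'>/dev/null; python3 tilt.py| grep up,; python3 -m creep '[[0,0.003,0,0],[0,0.004,0,0],[0,0.004,-0.002,0],[0,0,-0.01,0],[0,0,-0.015,0],[-0.01,0,-0.02,0],[-0.01,0.005,-0.02,0],[-0.01,0.01,-0.02,0],[0,0,0,0],[0,0,0,0]]'>/dev/null; python3 tilt.py; python3 - <<'E'
from h import *
a=cv2.resize(robot.camera("top")["img"][165:240,195:290,::-1],None,fx=4,fy=4,interpolation=cv2.INTER_CUBIC); b=robot.camera("wrist")["img"][0:300,60:460,::-1]
o=np.zeros((300,800,3),np.uint8); o[:300,:380]=a; o[:,400:]=b; cv2.imwrite("pics/e1.png",o)
E
```

```text
up,left,normal mm [ -8.5 -11.4  10.2] F(up,left,n) [  4.2 -16.6   0.3]
t 24.25 pos [0.424  0.0453 0.1165] tilt 18.0 az -9.9 q [-0.153  0.431  2.25  -0.041  0.146  1.689]
[[0.925, -0.226, 0.305], [-0.221, -0.974, -0.053], [0.309, -0.018, -0.951]]
up,left,normal mm [-10.8 -36.  101. ] F(up,left,n) [ 0.4  0.7 -0.5]
per mm tool: up [ 0.956 -0.005 -0.292] left [ 0.001 -1.     0.02 ] n [-0.292 -0.019 -0.956]
```

View pics/e1.png

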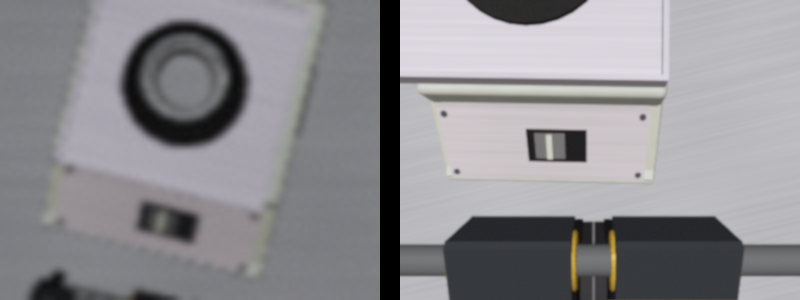

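The ridge at u≈549 is about 5 mm left of the module's middle (556), so the switch is fully on. The dish stands centred on the pad and the robot is clear.

```bash
python3 -c "
from rig import robot
print(robot.hand_in())"
```

```text
the job is handed in; nothing more can be done
None
```

The job is handed in: the top dish stands upright on the shaker's pad, the switch ridge is fully over to the left, the other two dishes were still nested on the mat when last seen, and the arm never went near the jar, bottle or slide box; no verdict was returned.

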